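# Find the flat-spotted roller by rolling and refit a true one

### The arm

A 7-joint arm with a two-finger parallel gripper is mounted at the origin on the work surface. World frame = base frame: x ahead of the robot, y to its left, z up, the work surface at z = 0. Lengths are in m, angles in degrees, forces in N, time in s.
With the tool pointing down it reaches from about 0.425 to 0.875 m from the base axis. Payload 4.7 kg.
Tool frame: the origin (TCP) lies midway between the tips of the shut fingers; the grasp point (between the pads) lies 19 mm behind it; z points along the fingers, y is the line along which they close (so a half turn about z gives the same grasp; the last joint's range is limited). The gripper opens to 87 mm and grips with 3 to 60 N. Pads are 19 mm wide; open, the fingers measure 117 mm over their backs; the gripper's body (75 mm by 190 mm) begins 51 mm behind the grasp point.
Start: joints at [-64.395, 18.392, -4.016, 83.108, 1.295, 78.541, -3.26], TCP at [0.273, 0.59, 0.223] pointing down, gripper open.
Joint ranges: [-163.93, 163.93], [-17.29, 119.83], [-79.2, 71.16], [3.27, 140.29], [-89.18, 269.18], [5.43, 117.66], [-154.24, 154.24]. Speed limits (degrees/s): [147.25, 147.25, 180, 180, 180, 180, 180].

### API

Orientations are given as [roll, pitch, yaw] about the fixed x, y, z axes, in that order (R = Rz(yaw) Ry(pitch) Rx(roll)).
In Python, from cell import env gives the robot as it stands. The module is installed in compiled form; this text tells all that it offers.
- The arm moves only by the tool send_rows, never from a script. Its argument "series" is a list of rows, each an object with "travel": the shift along the tool's x, y, z in cm, a list of three; "dr": the turn, a rotation vector about the tool's x, y, z in degrees, a list of three; "claw": the finger opening in cm, from 0 to 8.7. In form: [{"travel": [tx, ty, tz], "dr": [wx, wy, wz], "claw": claw}, ...]. A call has 1 to 12 rows; each row is the pose to reach, as a shift and turn from the pose commanded when the call began, along the tool's axes at that moment; what a row does not reach only later rows make up. A row lasts 1/12 s, in which the tool goes at most 41.7 mm and 7.16 degrees, less where a joint would pass 70% of its speed; a pose out of reach is approached as far as the arm can. A call with a gripper value outside its range is refused whole. The fingers move at their own pace and stop on an object; "grip_force" is the grip in N (left out, the last holds). Time passes only in rows, so rows that repeat a pose let the fingers close. It gives the time, the measured TCP pose, the force and the opening at its end, in the units of the state.
- env.get_obs(): the state, without advancing time (a new reading comes with each control period).
- env.read_camera(name): name is "scene" or "top" or "wrist"; returns the picture (384x512x3 uint8, blue, green, red); there is no depth.
- env.calibration(name): a dict with "fx", "fy", "cx", "cy" (pixels), "distortion" ([k1, k2, p1, p2, k3] as OpenCV has them; the pictures are not rectified), "cam_to_world" (4x4, takes a point from camera to world coordinates). Camera axes: x right, y down, z forward; pixel columns grow to the right and rows downward; lengths in m; the calibration is good to about 2 mm. A picture is of the moment at which its call begins: read the wrist's pose just before it. calibration takes no time and is no camera call; for the wrist camera it gives the pose at the moment of the call.
- env.sign_off(): hands the job in, once; it reports no verdict.
The state is a dict: "time_s": time; "qpos": joint angles; "joint_velocities": joint speeds; "effort": joint torques, N m; "tool_pos": TCP position; "tool_rot": TCP orientation; "force": force on the tool from outside, world axes, zero at the start; "wrist_torque": the same for the moment, N m; "grip_width": finger opening in m.
Only numpy, scipy, OpenCV 4.12 (cv2) and the standard library are available. Lean on these libraries where they do the work, as an engineer would, in place of code of your own. Each camera call takes 0.05 s, during which the arm holds its last target. There are 200 camera calls.

### The job

One of the three rubber rollers on the flat metal plate has taken a flat spot. Roll them lightly one after another, up to a full turn each, until one drops onto its flat and sticks: stop there, do not drag it on, and lay it in the red scrap bin; then set one of the true ones fully home in the empty place of the bottle roller and leave the other on the plate. Do not press the fingers hard on the plate, ram the roller into its place, drop a roller or disturb anything else.

Things in the scene. Friction and masses are not known exactly. Their poses are not given: they have to be found in the camera images.
- roller_1_center (a point): One of three look-alike rollers: black rubber sleeve 36 mm thick, 130 mm long, an 8 mm steel journal 12 mm long on each end; 0.6 to 0.8 kg. The point is its centre; own x along its axis. Two are true and roll at 1 to 3 N of push. One has a flat 21 mm wide, 3 mm deep along it, not facing down at first: when that comes under, the roller drops onto it, its axis 3 mm lower, and sticks (5 N or more to shift it).
- roller_2_center (a point): One of three look-alike rollers: black rubber sleeve 36 mm thick, 130 mm long, an 8 mm steel journal 12 mm long on each end; 0.6 to 0.8 kg. The point is its centre; own x along its axis. Two are true and roll at 1 to 3 N of push. One has a flat 21 mm wide, 3 mm deep along it, not facing down at first: when that comes under, the roller drops onto it, its axis 3 mm lower, and sticks (5 N or more to shift it).
- roller_3_center (a point): One of three look-alike rollers: black rubber sleeve 36 mm thick, 130 mm long, an 8 mm steel journal 12 mm long on each end; 0.6 to 0.8 kg. The point is its centre; own x along its axis. Two are true and roll at 1 to 3 N of push. One has a flat 21 mm wide, 3 mm deep along it, not facing down at first: when that comes under, the roller drops onto it, its axis 3 mm lower, and sticks (5 N or more to shift it).
- plate: Fixed ground aluminium plate, 220 (x) by 380 (y) by 15 mm on 5 mm feet: its top is 20 mm above its origin (at table level under its centre). The rollers lie along its x at y = +130, +54 and -22 mm (76 mm apart; any order), axes 18 mm above its top; the free room to roll them into is its -y side. A full turn is 113 mm of rolling.
- empty_place (a point): The bottle roller's empty place, second of four from its +y side: where the roller's centre lies when home, own x along the roller's axis. The journals drop from above into open slots 11 mm wide in two rails; slot floors 4 mm below the point, rail tops 13 mm above it with 6 mm lead-ins; the rails' inner faces stand 68 mm to either side along x. Fitted rollers lie 70 mm to either side in y.
- bottle_roller: Fixed white bench bottle roller 250 by 310 mm, base top 34 mm and roller axes 70 mm above its origin (table level, under its centre); drive housing 96 mm high on its far (+x) side, three rubber rollers fitted along x, a bottle lying on the two at its -y side up to 138 mm high.
- scrap_bin: Fixed open red plastic scrap bin, 220 (x) by 140 (y) by 60 mm high, walls and floor 4 mm; origin under its centre at table level.
- lying_bottle: Green glass culture bottle with white cap, 64 mm thick, lying on two fitted rollers; leave it.
- foil_jar: Jar of culture with a foil cap, 66 mm thick, 120 mm high, origin under it; leave it.
- foil_bottle: Green culture bottle with a foil cap, 60 mm thick, 150 mm high, origin under it; leave it.
- lid_jar: Jar with a cream lid, 84 mm thick, 126 mm high, origin under it; leave it.
- dropper: Small green bottle with a red cap, 36 mm thick, 63 mm high, in front of plate and bottle roller, origin under it; leave it.
- grease_tin: Flat brass tin, 54 mm thick, 24 mm high, beyond the plate, origin under it; leave it.
- screwdriver: Screwdriver with an orange handle, 170 mm long, on the table in front of the plate; leave it.
Mind the look-alikes: they are no part of the job. What is shaped like the part that bears roller_2_center but green or pink is not meant. What is shaped like the part that bears roller_1_center but white is not meant.

How it is judged (in metres and radians):
On the way:
1. the flat is found by rolling: a roller has been rolled until it sits on its flat on the plate (((distance of roller_1_center from where it was at the start of the episode above 0.01 m and contact force between roller_1 and plate above 0.5 N and z of roller_1_center in the frame of plate between 0.033 and 0.0364 m) or (distance of roller_2_center from where it was at the start of the episode above 0.01 m and contact force between roller_2 and plate above 0.5 N and z of roller_2_center in the frame of plate between 0.033 and 0.0364 m) or (distance of roller_3_center from where it was at the start of the episode above 0.01 m and contact force between roller_3 and plate above 0.5 N and z of roller_3_center in the frame of plate between 0.033 and 0.0364 m))), for 0.1 s.
At the end, for the whole second after the job is handed in: The roller with the flat lies in the scrap bin; a true roller lies home in the empty place (centre within 6 mm sideways and 3 mm in height, in line within 0.04 rad); the other true roller lies on the plate; all are at rest (((distance between roller_1_c3 and roller_1_center above 0.0002 m and (x of roller_1_center in the frame of scrap_bin between -0.1 and 0.1 m and y of roller_1_center in the frame of scrap_bin between -0.066 and 0.066 m and z of roller_1_center in the frame of scrap_bin between 0 and 0.036 m and linear speed of roller_1 below 0.03 m/s)) or (distance between roller_2_c3 and roller_2_center above 0.0002 m and (x of roller_2_center in the frame of scrap_bin between -0.1 and 0.1 m and y of roller_2_center in the frame of scrap_bin between -0.066 and 0.066 m and z of roller_2_center in the frame of scrap_bin between 0 and 0.036 m and linear speed of roller_2 below 0.03 m/s)) or (distance between roller_3_c3 and roller_3_center above 0.0002 m and (x of roller_3_center in the frame of scrap_bin between -0.1 and 0.1 m and y of roller_3_center in the frame of scrap_bin between -0.066 and 0.066 m and z of roller_3_center in the frame of scrap_bin between 0 and 0.036 m and linear speed of roller_3 below 0.03 m/s))) and ((not (distance between roller_1_c3 and roller_1_center above 0.0002 m) and (horizontal distance between roller_1_center and empty_place below 0.006 m and z of roller_1_center in the frame of empty_place between -0.003 and 0.003 m and angle between the x axis of roller_1_center and the x axis of empty_place, either way round below 0.04 rad and linear speed of roller_1 below 0.03 m/s)) or (not (distance between roller_2_c3 and roller_2_center above 0.0002 m) and (horizontal distance between roller_2_center and empty_place below 0.006 m and z of roller_2_center in the frame of empty_place between -0.003 and 0.003 m and angle between the x axis of roller_2_center and the x axis of empty_place, either way round below 0.04 rad and linear speed of roller_2 below 0.03 m/s)) or (not (distance between roller_3_c3 and roller_3_center above 0.0002 m) and (horizontal distance between roller_3_center and empty_place below 0.006 m and z of roller_3_center in the frame of empty_place between -0.003 and 0.003 m and angle between the x axis of roller_3_center and the x axis of empty_place, either way round below 0.04 rad and linear speed of roller_3 below 0.03 m/s))) and ((not (distance between roller_1_c3 and roller_1_center above 0.0002 m) and (x of roller_1_center in the frame of plate between -0.11 and 0.11 m and y of roller_1_center in the frame of plate between -0.19 and 0.19 m and z of roller_1_center in the frame of plate between 0.033 and 0.043 m and linear speed of roller_1 below 0.03 m/s)) or (not (distance between roller_2_c3 and roller_2_center above 0.0002 m) and (x of roller_2_center in the frame of plate between -0.11 and 0.11 m and y of roller_2_center in the frame of plate between -0.19 and 0.19 m and z of roller_2_center in the frame of plate between 0.033 and 0.043 m and linear speed of roller_2 below 0.03 m/s)) or (not (distance between roller_3_c3 and roller_3_center above 0.0002 m) and (x of roller_3_center in the frame of plate between -0.11 and 0.11 m and y of roller_3_center in the frame of plate between -0.19 and 0.19 m and z of roller_3_center in the frame of plate between 0.033 and 0.043 m and linear speed of roller_3 below 0.03 m/s)))); the robot touches nothing.
It fails at once if the fingers press on the plate with more than 25 N (contact force between the fingers and plate above 25 N).
It fails at once if a roller that has come to sit on its flat is dragged on over the plate (on its flat, 72 mm or more from where it lay) ((contact force between roller_1 and plate above 1 N and z of roller_1_center in the frame of plate below 0.0364 m and distance of roller_1_center from where it was at the start of the episode above 0.072 m) or (contact force between roller_2 and plate above 1 N and z of roller_2_center in the frame of plate below 0.0364 m and distance of roller_2_center from where it was at the start of the episode above 0.072 m) or (contact force between roller_3 and plate above 1 N and z of roller_3_center in the frame of plate below 0.0364 m and distance of roller_3_center from where it was at the start of the episode above 0.072 m)).
It fails at once if a roller is forced or knocked against the bottle roller with more than 50 N (contact force between any of roller_1, roller_2, roller_3 and bottle_roller above 50 N).
It fails at once if a roller is dropped or thrown (faster than 0.9 m/s with no finger on it) ((linear speed of roller_1 above 0.9 m/s and contact force between the fingers and roller_1 below 0.01 N) or (linear speed of roller_2 above 0.9 m/s and contact force between the fingers and roller_2 below 0.01 N) or (linear speed of roller_3 above 0.9 m/s and contact force between the fingers and roller_3 below 0.01 N)).
It fails at once if something else on the table is moved by more than 15 mm (distance of any of lying_bottle, foil_jar, foil_bottle, lid_jar, dropper, grease_tin, screwdriver from where it was at the start of the episode above 0.015 m).
It also fails if it takes over 72 s, if anything falls off the work surface, if the arm or the gripper's body presses on something with over 40 N, if the wrist force passes 120 N, or if a joint passes its speed limit or range.

## Working session

There is one attempt and no reset: what is moved stays moved. The work goes in short steps, Python scripts to look and compute and a tool call to move; the robot and the scene stay as the last step left them, time stands still between calls to the robot, and variables do not carry over. Pictures are saved under pics/ and viewed, on a budget of 10 in all, crops included, one or two more only if the job needs it, and the job is handed in when it is done.

Besides the shell and the picture viewer there is one more tool, called after "Emit:" by a JSON object that holds its "name" and its "arguments", one argument or row to a line. send_rows: Moves the arm, as the interface text tells. Its arguments: {"type":"object","properties":{"series":{"type":"array"},"grip_force":{"type":"number"}},"required":["series"]}

```bash
mkdir -p pics; python3 - <<'E'
from cell import env
import cv2,numpy as np
o=env.get_obs(); print(o)
for n in("scene","top"):
    im=env.read_camera(n); cv2.imwrite(f"pics/{n}0.png",im); c=env.calibration(n); print(n,c)
E
```

```text
{'time_s': 0.0, 'qpos': array([-64.39568532,  18.43888598,  -4.01600065,  83.17609171,
         1.29452342,  78.54120569,  -3.25970729]), 'joint_velocities': array([-0.0111372 , -0.03484406,  0.02898786, -0.05355353, -0.02847538,
        0.10441815, -0.11903934]), 'effort': array([ 6.51388964e-04, -4.91282952e+01, -4.03383784e-01, -3.12533498e+01,
       -6.38823118e-02,  4.36074135e-02,  1.99848596e-04]), 'tool_pos': array([0.27240878, 0.58953907, 0.22145313]), 'tool_rot': array([-1.79889038e+02,  5.23671628e-03,  1.55206109e+02]), 'force': array([ 0.30213524, -0.07823618, -0.38685128]), 'wrist_torque': array([ 0.00287438, -0.05330107, -0.03393349]), 'grip_width': 0.08650406765324363}
scene {'fx': 394.37701020104817, 'fy': 394.37701020104817, 'cx': 255.65292419248175, 'cy': 187.51266160264836, 'distortion': array([-0.02434409,  0.        ,  0.        ,  0.        ,  0.        ]), 'cam_to_world': array([[ 8.63439365e-01,  3.21132684e-01, -3.89032470e-01,
         9.99554290e-01],
       [ 5.04451940e-01, -5.50943705e-01,  6.64822739e-01,
        -8.65721882e-01],
       [-8.38679822e-04, -7.70282308e-01, -6.37702488e-01,
         8.86463244e-01],
       [ 0.00000000e+00,  0.00000000e+00,  0.00000000e+00,
         1.00000000e+00]])}
top {'fx': 407.539826950506, 'fy': 407.539826950506, 'cx': 250.99318864906394, 'cy': 189.1221103221004, 'distortion': array([0.03461043, 0.        , 0.        , 0.        , 0.        ]), 'cam_to_world': array([[ 0.02236223, -0.97914204,  0.20194256,  0.23624028],
       [-0.99974677, -0.0224091 ,  0.00205441, -0.01946519],
       [ 0.00251379, -0.20193736, -0.97939521,  1.32244348],
       [ 0.        ,  0.        ,  0.        ,  1.        ]])}
```

View pics/top0.png

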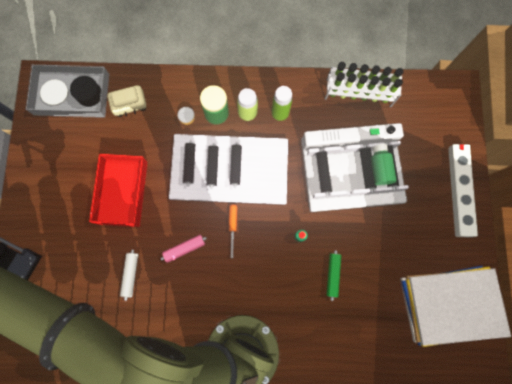

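View pics/scene0.png

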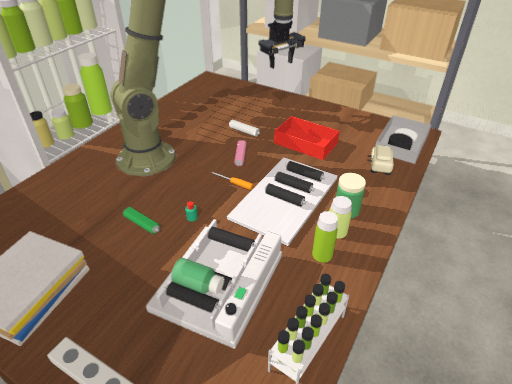

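The top view shows three black rollers at (189,163), (212,166) and (236,164), and the red bin at (118,190). The fitted rollers are at (323,171), (368,165) and one under the bottle, and the empty place is near (345,170). Look-alikes: the pink roller (183,248), green roller (334,275) and white roller (130,275) are on the table, and the fitted black ones are in the machine. I choose the three black rollers on the plate.

```bash
cat > h.py <<'E'
import cv2,numpy as np
from cell import env
def K(c): return np.array([[c['fx'],0,c['cx']],[0,c['fy'],c['cy']],[0,0,1.]])
def p2w(c,uv,z):
    n=cv2.undistortPoints(np.float64(uv).reshape(-1,1,2),K(c),c['distortion']).reshape(-1,2)
    T=c['cam_to_world']; d=np.c_[n,np.ones(len(n))]@T[:3,:3].T
    return T[:3,3]+d*((z-T[2,3])/d[:,2])[:,None]
def w2p(c,P):
    T=np.linalg.inv(c['cam_to_world'])
    return cv2.projectPoints(np.float64(P).reshape(-1,1,3),cv2.Rodrigues(T[:3,:3])[0],T[:3,3],K(c),c['distortion'])[0].reshape(-1,2)
def blobs(mask,amin=80):
    cs,_=cv2.findContours(mask.astype(np.uint8),cv2.RETR_EXTERNAL,cv2.CHAIN_APPROX_NONE)
    return [cv2.minAreaRect(k) for k in cs if cv2.contourArea(k)>amin]
E
python3 - <<'E'
from h import *
im=cv2.imread("pics/top0.png");c=env.calibration("top")
b,g,r=[im[...,i].astype(int) for i in range(3)]
def yaw(rect,z):
    q=p2w(c,cv2.boxPoints(rect),z); e=[q[1]-q[0],q[2]-q[1]]
    e=max(e,key=np.linalg.norm); L=sorted([np.linalg.norm(q[1]-q[0]),np.linalg.norm(q[2]-q[1])])
    return q.mean(0).round(4),np.degrees(np.arctan2(e[1],e[0])).round(2),np.round(L,3)
dark=(im.max(2)<60); m=np.zeros_like(dark);m[135:205,170:290]=dark[135:205,170:290]
for q in blobs(m): print("roller",np.round(q[0],1),*yaw(q,.038))
lt=(im.min(2)>120); m=np.zeros_like(lt);m[125:215,160:295]=lt[125:215,160:295]
for q in blobs(m,1000): print("plate",np.round(q[0],1),*yaw(q,.02))
red=(r>130)&(g<60)&(b<60)
for q in blobs(red,500): print("bin",np.round(q[0],1),*yaw(q,.06))
m=np.zeros_like(dark);m[120:215,300:410]=dark[120:215,300:410]
for q in blobs(m): print("fitted",np.round(q[0],1),*yaw(q,.078))
cv2.imwrite("pics/crop1.png",cv2.resize(im[115:220,165:415],None,fx=3.2,fy=3.2,interpolation=cv2.INTER_CUBIC))
E
```

```text
plate [229.  168.7] [0.5737 0.0573 0.02  ] -91.14 [0.229 0.395]
bin [118.3 189.3] [0.4886 0.4005 0.06  ] -2.18 [0.164 0.238]
```

View pics/crop1.png

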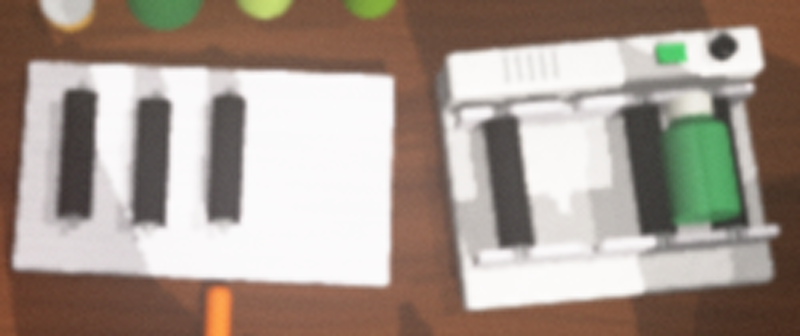

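The crop shows the three black rollers on the plate at crop (78,155), (150,160) and (226,158). The bottle roller's gap lies between the fitted rollers at (508,180) and (648,170), on base yawed a few degrees. I'll go above the plate with the wrist camera.

```bash
cat >> h.py <<'E'
from scipy.spatial.transform import Rotation as R
def go(p,rpy):
    o=env.get_obs(); A=R.from_euler('xyz',o['tool_rot'],degrees=True); B=R.from_euler('xyz',rpy,degrees=True)
    print("travel cm",(A.inv().apply(np.array(p)-o['tool_pos'])*100).round(2),"dr",(A.inv()*B).as_rotvec(degrees=True).round(2))
E
python3 - <<'E'
from h import *
im=cv2.imread("pics/top0.png");c=env.calibration("top")
dark=(im.max(2)<95)
for n,(u0,u1),z in(("roller",(170,290),.038),("fitted",(300,410),.070)):
    m=np.zeros_like(dark);m[138:208,u0:u1]=dark[138:208,u0:u1]
    for q in blobs(m):
        w=p2w(c,cv2.boxPoints(q),z); e=max([w[1]-w[0],w[2]-w[1]],key=np.linalg.norm)
        print(n,np.round(q[0],1),w.mean(0).round(4),np.degrees(np.arctan2(e[1],e[0])).round(1),np.linalg.norm(e).round(3))
go([.53,.05,.32],[180,0,179])
E
```

```text
roller [211.9 164.6] [0.5803 0.1124 0.038 ] -0.8 0.125
roller [235.4 163.1] [0.5871 0.0361 0.038 ] -0.5 0.122
roller [188.6 162.4] [0.586  0.1883 0.038 ] -0.1 0.131
fitted [395. 188.] [ 0.509  -0.4672  0.07  ] 176.8 0.122
fitted [323.2 171.3] [ 0.5578 -0.2438  0.07  ] -173.0 0.126
fitted [368.  167.7] [ 0.5727 -0.3854  0.07  ] -173.9 0.13
travel cm [-46.01 -38.2   -9.77] dr [-1.00e-01 -1.00e-02 -2.38e+01]
```

Emit:
{"name": "send_rows", "arguments": {
  "series": [
    {"travel": [-46,-38.2,-9.8],"dr": [0,0,-23.8],"claw": 8.7},
    {"travel": [-46,-38.2,-9.8],"dr": [0,0,-23.8],"claw": 8.7},
    {"travel": [-46,-38.2,-9.8],"dr": [0,0,-23.8],"claw": 8.7},
    {"travel": [-46,-38.2,-9.8],"dr": [0,0,-23.8],"claw": 8.7},
    {"travel": [-46,-38.2,-9.8],"dr": [0,0,-23.8],"claw": 8.7},
    {"travel": [-46,-38.2,-9.8],"dr": [0,0,-23.8],"claw": 8.7},
    {"travel": [-46,-38.2,-9.8],"dr": [0,0,-23.8],"claw": 8.7},
    {"travel": [-46,-38.2,-9.8],"dr": [0,0,-23.8],"claw": 8.7},
    {"travel": [-46,-38.2,-9.8],"dr": [0,0,-23.8],"claw": 8.7},
    {"travel": [-46,-38.2,-9.8],"dr": [0,0,-23.8],"claw": 8.7},
    {"travel": [-46,-38.2,-9.8],"dr": [0,0,-23.8],"claw": 8.7},
    {"travel": [-46,-38.2,-9.8],"dr": [0,0,-23.8],"claw": 8.7}
  ]
}}

```text
time_s: 1.1
tool_pos: [0.485, 0.1432, 0.3035]
tool_rot: [180.0, -0.0, 179.0]
force: [0.3, 2.1, 0.1]
grip_width: 0.0871
```

Emit:
{"name": "send_rows", "arguments": {
  "series": [
    {"travel": [-18,-15,-6],"dr": [0,0,0],"claw": 8.7},
    {"travel": [0,0,0],"dr": [0,0,0],"claw": 8.7}
  ]
}}

```text
time_s: 1.27
tool_pos: [0.4961, 0.1308, 0.3047]
tool_rot: [-179.6, 0.5, 177.6]
force: [0.7, -0.9, -0.6]
grip_width: 0.087
```

```bash
python3 - <<'E'
from h import *
o=env.get_obs();print(o['tool_pos'],o['tool_rot'])
c=env.calibration("wrist");print(c['cam_to_world'].round(3),c['fx'],c['cx'],c['cy'])
cv2.imwrite("pics/w1.png",env.read_camera("wrist"))
go([.51,-.05,.33],[180,0,179])
E
```

```text
[0.49608986 0.1307945  0.30474712] [-179.61189667    0.54829635  177.59147504]
[[ 0.041  0.962  0.27   0.424]
 [ 0.999 -0.037 -0.018  0.135]
 [-0.007  0.271 -0.963  0.467]
 [ 0.     0.     0.     1.   ]] 289.3451894243508 255.6420164242469 191.46541308725014
travel cm [ -3.19 -19.42  -2.95] dr [-0.03 -0.36 -0.42]
```

View pics/w1.png

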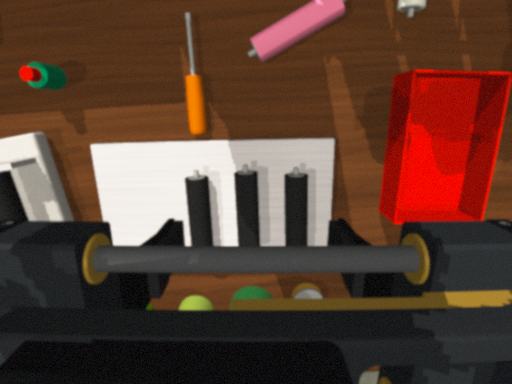

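The wrist view shows the near journals at about (197,174), (245,168) and (297,171), the plate's near edge from (92,144) to (335,139), and the bin rim from (408,70) to (383,220). The dropper at (45,75) and the screwdriver at (195,105) are clear of the plate. Next a look at the bottle roller.

Emit:
{"name": "send_rows", "arguments": {
  "series": [
    {"travel": [1,-40,0],"dr": [0,0,7],"claw": 8.7},
    {"travel": [1,-40,0],"dr": [0,0,7],"claw": 8.7},
    {"travel": [1,-40,0],"dr": [0,0,7],"claw": 8.7},
    {"travel": [1,-40,0],"dr": [0,0,7],"claw": 8.7},
    {"travel": [1,-40,0],"dr": [0,0,7],"claw": 8.7},
    {"travel": [1,-40,0],"dr": [0,0,7],"claw": 8.7},
    {"travel": [1,-40,0],"dr": [0,0,7],"claw": 8.7},
    {"travel": [1,-40,0],"dr": [0,0,7],"claw": 8.7},
    {"travel": [1,-40,0],"dr": [0,0,7],"claw": 8.7},
    {"travel": [1,-40,0],"dr": [0,0,7],"claw": 8.7},
    {"travel": [1,-40,0],"dr": [0,0,7],"claw": 8.7},
    {"travel": [1,-40,0],"dr": [0,0,7],"claw": 8.7}
  ]
}}

```text
time_s: 2.32
tool_pos: [0.467, -0.2559, 0.3029]
tool_rot: [180.0, -0.1, 171.8]
force: [0.6, 0.5, -0.2]
grip_width: 0.0868
```

```bash
python3 - <<'E'
from h import *
c=env.calibration("wrist")
im=env.read_camera("wrist");cv2.imwrite("pics/w2.png",im);np.save("w2c.npy",c,allow_pickle=True)
o=env.get_obs();print(o['tool_pos'],o['tool_rot'],o['joint_velocities'].round(1),w2p(c,[[.565,-.315,.07],[.635,-.307,.083],[.50,-.323,.083]]).round())
E
```

```text
[ 0.46770738 -0.2539627   0.30284108] [ 1.79947997e+02 -5.36324145e-02  1.71975783e+02] [-1.3 -0.5 -1.8  0.4 -0.   0.   0.1] [[225. 236.]
 [238. 282.]
 [211. 198.]]
```

View pics/w2.png

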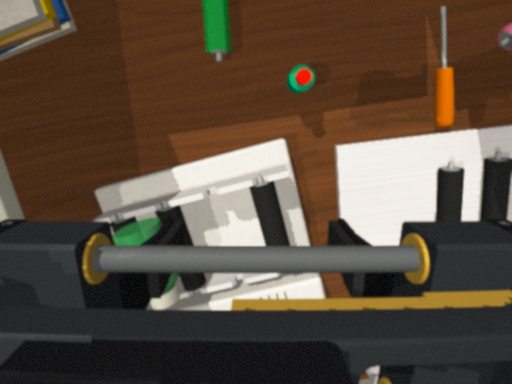

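The wrist view shows the gap beside the fitted roller at (268,210). The near rail runs from (110,215) to (280,175), with the gap half hidden by the gripper. I'll back off in x and match the yaw.

```bash
python3 - <<'E'
from h import *
go([.36,-.315,.33],[180,0,186.5])
E
```

```text
travel cm [ 9.82 -7.55 -2.71] dr [  0.06  -0.05 -14.52]
```

Emit:
{"name": "send_rows", "arguments": {
  "series": [
    {"travel": [9.8,-7.5,-2.7],"dr": [0,0,-14.5],"claw": 8.7},
    {"travel": [9.8,-7.5,-2.7],"dr": [0,0,-14.5],"claw": 8.7},
    {"travel": [9.8,-7.5,-2.7],"dr": [0,0,-14.5],"claw": 8.7},
    {"travel": [9.8,-7.5,-2.7],"dr": [0,0,-14.5],"claw": 8.7},
    {"travel": [9.8,-7.5,-2.7],"dr": [0,0,-14.5],"claw": 8.7},
    {"travel": [9.8,-7.5,-2.7],"dr": [0,0,-14.5],"claw": 8.7},
    {"travel": [9.8,-7.5,-2.7],"dr": [0,0,-14.5],"claw": 8.7}
  ]
}}

```text
time_s: 2.95
tool_pos: [0.3619, -0.313, 0.3299]
tool_rot: [180.0, -0.0, -173.3]
force: [0.3, 0.2, 0.1]
grip_width: 0.0869
```

```bash
python3 - <<'E'
from h import *
c=env.calibration("wrist")
im=env.read_camera("wrist");np.save("w3c.npy",c,allow_pickle=True)
o=env.get_obs();print(o['tool_pos'],o['tool_rot'],o['joint_velocities'].round(1),w2p(c,[[.565,-.315,.07],[.635,-.307,.083],[.495,-.323,.083]]).round())
cv2.imwrite("pics/w3.png",cv2.resize(im[90:330,110:400],None,fx=2.5,fy=2.5,interpolation=cv2.INTER_CUBIC))
E
```

```text
[ 0.36185826 -0.31315914  0.32978746] [ 1.79977456e+02 -5.36837458e-02 -1.73266008e+02] [ 0.   0.4  0.5 -0.1  0.3  0.1  0.1] [[240. 283.]
 [240. 323.]
 [239. 248.]]
```

View pics/w3.png

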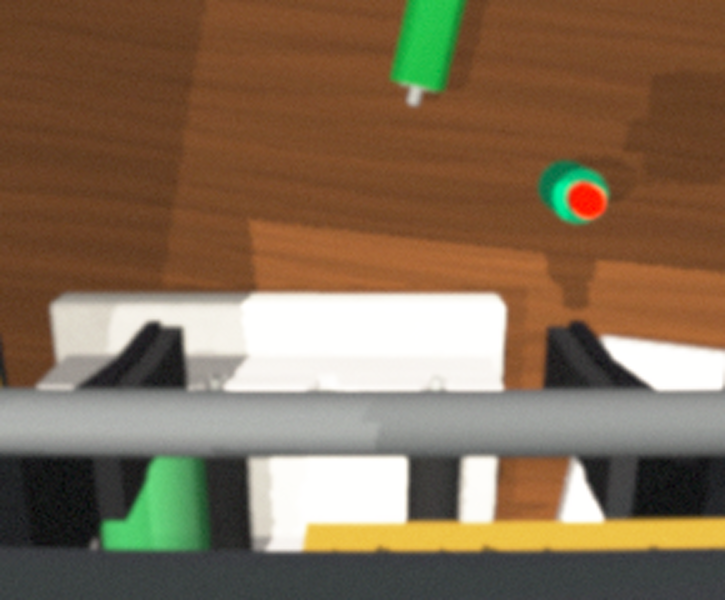

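This shows the machine's edge level with the image at about crop (60,300) to (500,297), so its yaw is about 6.7°. The wrist camera looks back toward the base, so I need to go further out in x.

Emit:
{"name": "send_rows", "arguments": {
  "series": [
    {"travel": [-29,2,0],"dr": [0,0,0],"claw": 8.7},
    {"travel": [-29,2,0],"dr": [0,0,0],"claw": 8.7},
    {"travel": [-29,2,0],"dr": [0,0,0],"claw": 8.7},
    {"travel": [-29,2,0],"dr": [0,0,0],"claw": 8.7},
    {"travel": [-29,2,0],"dr": [0,0,0],"claw": 8.7},
    {"travel": [-29,2,0],"dr": [0,0,0],"claw": 8.7},
    {"travel": [-29,2,0],"dr": [0,0,0],"claw": 8.7},
    {"travel": [-29,2,0],"dr": [0,0,0],"claw": 8.7},
    {"travel": [-29,2,0],"dr": [0,0,0],"claw": 8.7},
    {"travel": [-29,2,0],"dr": [0,0,0],"claw": 8.7},
    {"travel": [-29,2,0],"dr": [0,0,0],"claw": 8.7}
  ]
}}

```text
time_s: 3.92
tool_pos: [0.6453, -0.263, 0.3305]
tool_rot: [-180.0, -0.0, -173.6]
force: [-0.4, -0.0, 0.6]
grip_width: 0.0871
```

```bash
python3 - <<'E'
from h import *
c=env.calibration("wrist")
im=env.read_camera("wrist");np.save("w4c.npy",c,allow_pickle=True)
o=env.get_obs();print(o['tool_pos'],o['tool_rot'],o['joint_velocities'].round(1),w2p(c,[[.565,-.315,.07],[.635,-.307,.083],[.495,-.323,.083]]).round())
cv2.imwrite("pics/w4.png",cv2.resize(im[60:260,110:430],None,fx=2.5,fy=2.5,interpolation=cv2.INTER_CUBIC))
E
```

```text
[ 0.64510244 -0.2632094   0.3312937 ] [-1.79996978e+02  5.95969743e-02 -1.73583497e+02] [ 0.1 -0.9  0.1 -0.  -0.2 -0.   0. ] [[225. 102.]
 [226. 153.]
 [223.  46.]]
```

View pics/w4.png

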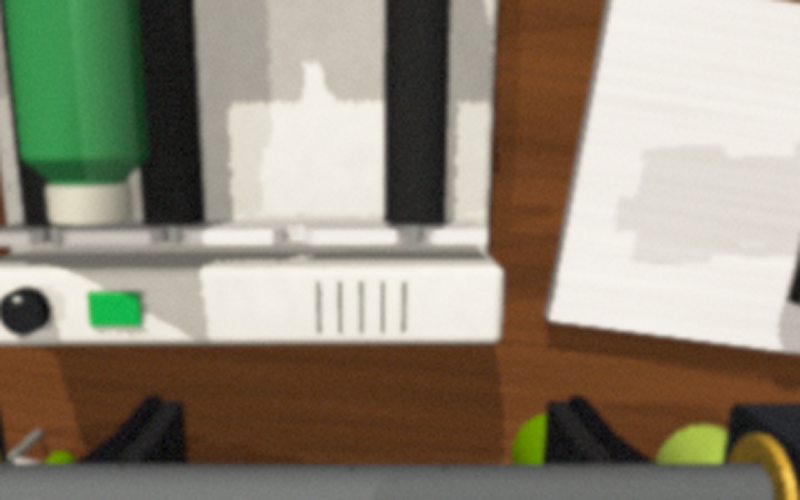

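The far rail shows the empty slot at crop (291,236), i.e. image (226,154). My prediction was (226,153), so the place estimate holds to about 1–2 mm. I'll refine it from the two fitted sleeves and get the roller and bin positions from the first wrist view.

```bash
python3 - <<'E'
from h import *
c=np.load("w4c.npy",allow_pickle=True).item()
im=env.read_camera("wrist"); dark=im.max(2)<75
m=np.zeros_like(dark); m[0:152,160:292]=dark[0:152,160:292]
for q in blobs(m,300):
    w=p2w(c,cv2.boxPoints(q),.072); e=max([w[1]-w[0],w[2]-w[1]],key=np.linalg.norm)
    print("fit",np.round(q[0],1),w.mean(0).round(4),np.degrees(np.arctan2(e[1],e[0])).round(2),np.linalg.norm(e).round(3),np.linalg.norm(min([w[1]-w[0],w[2]-w[1]],key=np.linalg.norm)).round(3))
print("slots far",p2w(c,[[226.4,154.4],[274.4,154.4],[178,154.4]],.083).round(4))
c2=c.copy()
T=np.array([[.041,.962,.27,.424],[.999,-.037,-.018,.135],[-.007,.271,-.963,.467],[0,0,0,1]]);c2['cam_to_world']=T
print("journals",p2w(c2,[[197,174],[245,168],[297,171]],.040).round(4))
print("plate",p2w(c2,[[92,144],[335,139]],.02).round(4))
print("bin",p2w(c2,[[408,70],[510,72],[485,222],[383,220]],.06).round(4))
im=cv2.imread("pics/w1.png");dark=im.max(2)<75;m=np.zeros_like(dark);m[160:232,170:330]=dark[160:232,170:330]
for q in blobs(m,300):
    w=p2w(c2,cv2.boxPoints(q),.040); e=max([w[1]-w[0],w[2]-w[1]],key=np.linalg.norm)
    print("rol",w.round(3)[:,:2].tolist(),np.degrees(np.arctan2(e[1],e[0])).round(2))
go([.585,.032,.15],[180,0,179.2])
E
```

```text
fit [277.   99.5] [ 0.5557 -0.2433  0.072 ] 8.09 0.133 0.035
fit [175.   99.7] [ 0.5718 -0.3855  0.072 ] 6.11 0.134 0.038
slots far [[ 0.6363 -0.306   0.083 ]
 [ 0.6286 -0.2382  0.083 ]
 [ 0.644  -0.3747  0.083 ]]
journals [[0.5128 0.0395 0.04  ]
 [0.5066 0.1126 0.04  ]
 [0.5142 0.1904 0.04  ]]
plate [[ 0.4623 -0.1259  0.02  ]
 [ 0.4707  0.2514  0.02  ]]
bin [[0.3787 0.3362 0.06  ]
 [0.3833 0.4792 0.06  ]
 [0.6009 0.4794 0.06  ]
 [0.5904 0.318  0.06  ]]
rol [[0.519, 0.022], [0.518, 0.054], [0.606, 0.055], [0.609, 0.02]] 0.13
rol [[0.611, 0.171], [0.518, 0.172], [0.519, 0.204], [0.612, 0.205]] 179.27
rol [[0.514, 0.097], [0.513, 0.129], [0.609, 0.131], [0.61, 0.097]] 1.0
travel cm [ 2.71 30.01 18.17] dr [0.01 0.1  7.21]
```

Emit:
{"name": "send_rows", "arguments": {
  "series": [
    {"travel": [2.6,30.5,14],"dr": [0,0,7.5],"claw": 5.2},
    {"travel": [2.6,30.5,14],"dr": [0,0,7.5],"claw": 5.2},
    {"travel": [2.6,30.5,14],"dr": [0,0,7.5],"claw": 5.2},
    {"travel": [2.6,30.5,14],"dr": [0,0,7.5],"claw": 5.2},
    {"travel": [2.6,30.5,14],"dr": [0,0,7.5],"claw": 5.2},
    {"travel": [2.6,30.5,18],"dr": [0,0,7.5],"claw": 5.2},
    {"travel": [2.6,30.5,18],"dr": [0,0,7.5],"claw": 5.2},
    {"travel": [2.6,30.5,18],"dr": [0,0,7.5],"claw": 5.2},
    {"travel": [2.6,30.5,18],"dr": [0,0,7.5],"claw": 5.2},
    {"travel": [2.6,30.5,18],"dr": [0,0,7.5],"claw": 5.2},
    {"travel": [2.6,30.5,18],"dr": [0,0,7.5],"claw": 5.2}
  ]
}}

```text
time_s: 4.93
tool_pos: [0.5848, 0.0387, 0.1505]
tool_rot: [179.9, -0.0, 179.1]
force: [0.1, -1.1, 0.7]
grip_width: 0.0519
```

```bash
python3 - <<'E'
from h import *
o=env.get_obs();print(o['tool_pos'],o['tool_rot'],o['force'],o['grip_width'])
go([.587,.037,.03],[180,0,178.9])
c=env.calibration("wrist");im=env.read_camera("wrist")
cv2.imwrite("pics/w5.png",im)
print(w2p(c,[[.512,.0385,.042],[.507,.1145,.042],[.52,.037,.056]]))
E
```

```text
[0.58475697 0.03874064 0.15046124] [ 1.79937166e+02 -2.19548812e-02  1.79140167e+02] [ 0.05515741 -1.1162545   0.73847092] 0.051933265059083314
travel cm [-0.23 -0.18 12.05] dr [ 0.06 -0.02  0.24]
[[254.10780924 110.54406467]
 [338.03934796 103.9596878 ]
 [252.44828632 119.94258631]]
```

View pics/w5.png

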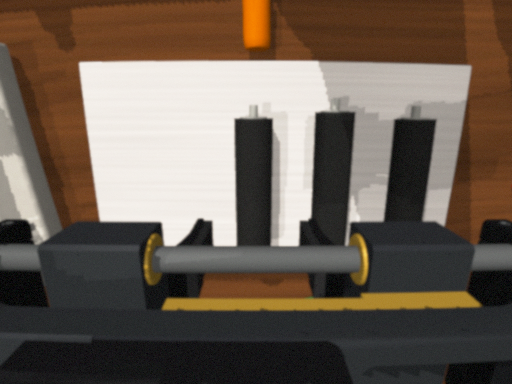

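The roller A journal is at (253,110) as predicted, and the open fingers at (205,240) and (305,240) straddle it. Going down.

Emit:
{"name": "send_rows", "arguments": {
  "series": [
    {"travel": [-0.2,-0.2,4],"dr": [0,0,0.2],"claw": 5.2},
    {"travel": [-0.2,-0.2,7],"dr": [0,0,0.2],"claw": 5.2},
    {"travel": [-0.2,-0.2,9],"dr": [0,0,0.2],"claw": 5.2},
    {"travel": [-0.2,-0.2,11],"dr": [0,0,0.2],"claw": 5.2},
    {"travel": [-0.2,-0.2,12],"dr": [0,0,0.2],"claw": 5.2},
    {"travel": [-0.2,-0.2,12],"dr": [0,0,0.2],"claw": 5.2},
    {"travel": [-0.2,-0.2,12],"dr": [0,0,0.2],"claw": 5.2},
    {"travel": [-0.2,-0.2,12],"dr": [0,0,0.2],"claw": 5.2}
  ]
}}

```text
time_s: 5.65
tool_pos: [0.5894, 0.0349, 0.0323]
tool_rot: [180.0, 0.2, 178.7]
force: [-0.0, 0.6, 0.2]
grip_width: 0.0518
```

Emit:
{"name": "send_rows", "arguments": {
  "series": [
    {"travel": [0,-0.3,0],"dr": [0,0,0],"claw": 5.2},
    {"travel": [0,-0.6,0],"dr": [0,0,0],"claw": 5.2},
    {"travel": [0,-0.9,0],"dr": [0,0,0],"claw": 5.2},
    {"travel": [0,-1.2,0],"dr": [0,0,0],"claw": 5.2},
    {"travel": [0,-1.5,0],"dr": [0,0,0],"claw": 5.2}
  ]
}}

```text
time_s: 6.07
tool_pos: [0.5877, 0.0204, 0.0307]
tool_rot: [180.0, 0.0, 178.8]
force: [0.3, 0.8, 0.7]
grip_width: 0.052
```

Emit:
{"name": "send_rows", "arguments": {
  "series": [
    {"travel": [0,-0.3,0],"dr": [0,0,0],"claw": 5.2},
    {"travel": [0,-0.6,0],"dr": [0,0,0],"claw": 5.2},
    {"travel": [0,-0.9,0],"dr": [0,0,0],"claw": 5.2},
    {"travel": [0,-1.2,0],"dr": [0,0,0],"claw": 5.2}
  ]
}}

```text
time_s: 6.4
tool_pos: [0.5872, 0.0082, 0.0303]
tool_rot: [-180.0, -0.0, 178.8]
force: [-0.2, 0.8, 0.0]
grip_width: 0.0517
```

Emit:
{"name": "send_rows", "arguments": {
  "series": [
    {"travel": [0,-0.3,0],"dr": [0,0,0],"claw": 5.2},
    {"travel": [0,-0.6,0],"dr": [0,0,0],"claw": 5.2}
  ]
}}

```text
time_s: 6.57
tool_pos: [0.5871, 0.0023, 0.0303]
tool_rot: [180.0, -0.0, 178.8]
force: [-0.9, 0.8, 0.4]
grip_width: 0.0515
```

Emit:
{"name": "send_rows", "arguments": {
  "series": [
    {"travel": [0,-0.3,0],"dr": [0,0,0],"claw": 5.2},
    {"travel": [0,-0.6,0],"dr": [0,0,0],"claw": 5.2}
  ]
}}

```text
time_s: 6.73
tool_pos: [0.587, -0.0037, 0.0303]
tool_rot: [180.0, -0.0, 178.8]
force: [-0.1, 0.4, -0.5]
grip_width: 0.0521
```

```bash
cat >> h.py <<'E'
def look(z=.038,rows=(0,205),cols=(120,420),name=None):
    c=env.calibration("wrist");im=env.read_camera("wrist")
    if name: cv2.imwrite(name,im)
    d=im.max(2)<75;m=np.zeros_like(d);m[rows[0]:rows[1],cols[0]:cols[1]]=d[rows[0]:rows[1],cols[0]:cols[1]]
    for q in blobs(m,400):
        b=cv2.boxPoints(q);w=p2w(c,b,z);print("px",np.round(q[0]),np.round(q[1]),"w",w.mean(0).round(4)[:2],"y",np.sort(w[:,1]).round(3))
    o=env.get_obs();print(o['tool_pos'].round(4),o['force'].round(1))
E
python3 -c "
from h import *
look(name='pics/w6.png')"
```

```text
px [271. 160.] [88. 66.] w [0.5423 0.0056] y [-0.013 -0.011  0.023  0.024]
[ 0.5869 -0.0046  0.0304] [ 0.3 -0.7 -0. ]
```

Roller A has moved about 32 mm with the finger and is rolling freely.

Emit:
{"name": "send_rows", "arguments": {
  "series": [
    {"travel": [0,-0.25,0],"dr": [0,0,0],"claw": 5.2},
    {"travel": [0,-0.5,0],"dr": [0,0,0],"claw": 5.2},
    {"travel": [0,-0.75,0],"dr": [0,0,0],"claw": 5.2}
  ]
}}

```text
time_s: 7.03
tool_pos: [0.5869, -0.0106, 0.0304]
tool_rot: [180.0, 0.0, 178.8]
force: [0.7, 0.9, 1.3]
grip_width: 0.0517
```

Emit:
{"name": "send_rows", "arguments": {
  "series": [
    {"travel": [0,-0.25,0],"dr": [0,0,0],"claw": 5.2},
    {"travel": [0,-0.5,0],"dr": [0,0,0],"claw": 5.2},
    {"travel": [0,-0.75,0],"dr": [0,0,0],"claw": 5.2}
  ]
}}

```text
time_s: 7.28
tool_pos: [0.5867, -0.0187, 0.0303]
tool_rot: [-180.0, 0.0, 178.8]
force: [-0.2, 1.0, 0.5]
grip_width: 0.0519
```

Emit:
{"name": "send_rows", "arguments": {
  "series": [
    {"travel": [0,-0.25,0],"dr": [0,0,0],"claw": 5.2},
    {"travel": [0,-0.5,0],"dr": [0,0,0],"claw": 5.2},
    {"travel": [0,-0.75,0],"dr": [0,0,0],"claw": 5.2}
  ]
}}

```text
time_s: 7.53
tool_pos: [0.5865, -0.0262, 0.0303]
tool_rot: [180.0, 0.0, 178.8]
force: [0.4, 0.3, -0.1]
grip_width: 0.052
```

Emit:
{"name": "send_rows", "arguments": {
  "series": [
    {"travel": [0,-0.25,0],"dr": [0,0,0],"claw": 5.2},
    {"travel": [0,-0.5,0],"dr": [0,0,0],"claw": 5.2},
    {"travel": [0,-0.75,0],"dr": [0,0,0],"claw": 5.2}
  ]
}}

```text
time_s: 7.78
tool_pos: [0.5864, -0.0336, 0.0304]
tool_rot: [180.0, 0.0, 178.8]
force: [-0.4, 0.3, 0.9]
grip_width: 0.0524
```

```bash
python3 -c "
from h import *
look()"
```

```text
px [271. 160.] [88. 66.] w [ 0.5416 -0.0244] y [-0.043 -0.041 -0.007 -0.006]
[ 0.5863 -0.0344  0.0304] [ 0.4 -1.1  0.4]
```

Emit:
{"name": "send_rows", "arguments": {
  "series": [
    {"travel": [0,-0.2,0],"dr": [0,0,0],"claw": 5.2},
    {"travel": [0,-0.4,0],"dr": [0,0,0],"claw": 5.2},
    {"travel": [0,-0.6,0],"dr": [0,0,0],"claw": 5.2},
    {"travel": [0,-0.8,0],"dr": [0,0,0],"claw": 5.2}
  ]
}}

```text
time_s: 8.17
tool_pos: [0.5863, -0.0413, 0.0304]
tool_rot: [180.0, 0.0, 178.8]
force: [0.2, 0.5, 0.3]
grip_width: 0.0518
```

```bash
python3 -c "
from h import *
look()
go([.582,.1135,.03],[180,0,178.9])"
```

```text
px [271. 160.] [66. 88.] w [ 0.5415 -0.0321] y [-0.051 -0.049 -0.015 -0.014]
[ 0.5862 -0.0421  0.0304] [ 0.3 -1.1 -0.7]
travel cm [ 0.75 15.55  0.03] dr [-0.02  0.01 -0.12]
```

A rolled about 69 mm with no drop. I'll leave it there and try B.

Emit:
{"name": "send_rows", "arguments": {
  "series": [
    {"travel": [0,0.4,0],"dr": [0,0,0],"claw": 5.2},
    {"travel": [0,0.5,-3],"dr": [0,0,0],"claw": 5.2},
    {"travel": [0,0.5,-7],"dr": [0,0,0],"claw": 5.2},
    {"travel": [0.4,4,-8],"dr": [0,0,0],"claw": 5.2},
    {"travel": [0.7,8,-8],"dr": [0,0,0],"claw": 5.2},
    {"travel": [0.7,12,-8],"dr": [0,0,0],"claw": 5.2},
    {"travel": [0.7,15.5,-8],"dr": [0,0,0],"claw": 5.2},
    {"travel": [0.7,15.5,-8],"dr": [0,0,0],"claw": 5.2},
    {"travel": [0.7,15.5,-7],"dr": [0,0,0],"claw": 5.2},
    {"travel": [0.7,15.5,-4],"dr": [0,0,0],"claw": 5.2},
    {"travel": [0.7,15.5,-1.5],"dr": [0,0,0],"claw": 5.2},
    {"travel": [0.7,15.5,0],"dr": [0,0,0],"claw": 5.2}
  ]
}}

```text
time_s: 9.22
tool_pos: [0.5806, 0.1114, 0.0271]
tool_rot: [-179.9, -0.2, 178.7]
force: [-0.7, -0.7, 0.2]
grip_width: 0.052
```

Emit:
{"name": "send_rows", "arguments": {
  "series": [
    {"travel": [0,-0.3,0],"dr": [0,0,0],"claw": 5.2},
    {"travel": [0,-0.6,0],"dr": [0,0,0],"claw": 5.2},
    {"travel": [0,-0.9,0],"dr": [0,0,0],"claw": 5.2},
    {"travel": [0,-1.2,0],"dr": [0,0,0],"claw": 5.2},
    {"travel": [0,-1.5,0],"dr": [0,0,0],"claw": 5.2}
  ]
}}

```text
time_s: 9.63
tool_pos: [0.5834, 0.0985, 0.0319]
tool_rot: [179.9, 0.2, 178.8]
force: [-0.4, -0.1, 0.1]
grip_width: 0.0521
```

```bash
python3 -c "
from h import *
look()"
```

```text
px [399. 164.] [80. 40.] w [0.5422 0.1789] y [0.166 0.17  0.187 0.193]
px [269. 160.] [66. 89.] w [0.5386 0.1067] y [0.088 0.09  0.124 0.125]
[0.5831 0.0976 0.0317] [-0.3 -0.2 -0.3]
```

Emit:
{"name": "send_rows", "arguments": {
  "series": [
    {"travel": [0,-0.25,0],"dr": [0,0,0],"claw": 5.2},
    {"travel": [0,-0.5,0],"dr": [0,0,0],"claw": 5.2},
    {"travel": [0,-0.75,0],"dr": [0,0,0],"claw": 5.2}
  ]
}}

```text
time_s: 9.93
tool_pos: [0.5822, 0.0915, 0.0307]
tool_rot: [180.0, 0.0, 178.8]
force: [0.5, 0.4, 0.5]
grip_width: 0.0519
```

Emit:
{"name": "send_rows", "arguments": {
  "series": [
    {"travel": [0,-0.25,0],"dr": [0,0,0],"claw": 5.2},
    {"travel": [0,-0.5,0],"dr": [0,0,0],"claw": 5.2},
    {"travel": [0,-0.75,0],"dr": [0,0,0],"claw": 5.2}
  ]
}}

```text
time_s: 10.18
tool_pos: [0.5818, 0.0837, 0.0304]
tool_rot: [180.0, 0.0, 178.8]
force: [0.6, 1.5, 0.8]
grip_width: 0.0518
```

```bash
python3 -c "
from h import *
look()"
```

```text
px [412. 166.] [76. 14.] w [0.5415 0.1707] y [0.164 0.169 0.172 0.177]
px [270. 160.] [66. 87.] w [0.5373 0.0924] y [0.074 0.075 0.11  0.111]
[0.5818 0.0828 0.0304] [ 0.5 -0.6  0.4]
```

Emit:
{"name": "send_rows", "arguments": {
  "series": [
    {"travel": [0,-0.25,0],"dr": [0,0,0],"claw": 5.2},
    {"travel": [0,-0.5,0],"dr": [0,0,0],"claw": 5.2},
    {"travel": [0,-0.75,0],"dr": [0,0,0],"claw": 5.2}
  ]
}}

```text
time_s: 10.48
tool_pos: [0.5817, 0.0762, 0.0304]
tool_rot: [180.0, 0.0, 178.8]
force: [-0.4, 0.4, 0.3]
grip_width: 0.0516
```

Emit:
{"name": "send_rows", "arguments": {
  "series": [
    {"travel": [0,-0.25,0],"dr": [0,0,0],"claw": 5.2},
    {"travel": [0,-0.5,0],"dr": [0,0,0],"claw": 5.2},
    {"travel": [0,-0.75,0],"dr": [0,0,0],"claw": 5.2}
  ]
}}

```text
time_s: 10.73
tool_pos: [0.5815, 0.0685, 0.0304]
tool_rot: [-180.0, 0.0, 178.8]
force: [0.7, 1.2, 0.7]
grip_width: 0.0522
```

```bash
python3 -c "
from h import *
look()"
```

```text
px [270. 161.] [86. 67.] w [0.5373 0.0769] y [0.058 0.06  0.095 0.096]
[0.5814 0.0676 0.0303] [-0.5 -0.6 -0.3]
```

Emit:
{"name": "send_rows", "arguments": {
  "series": [
    {"travel": [0,-0.25,0],"dr": [0,0,0],"claw": 5.2},
    {"travel": [0,-0.5,0],"dr": [0,0,0],"claw": 5.2},
    {"travel": [0,-0.75,0],"dr": [0,0,0],"claw": 5.2}
  ]
}}

```text
time_s: 11.03
tool_pos: [0.5814, 0.0613, 0.0304]
tool_rot: [180.0, 0.0, 178.8]
force: [-0.2, -0.3, 2.0]
grip_width: 0.0519
```

Emit:
{"name": "send_rows", "arguments": {
  "series": [
    {"travel": [0,-0.25,0],"dr": [0,0,0],"claw": 5.2},
    {"travel": [0,-0.5,0],"dr": [0,0,0],"claw": 5.2},
    {"travel": [0,-0.75,0],"dr": [0,0,0],"claw": 5.2}
  ]
}}

```text
time_s: 11.28
tool_pos: [0.5811, 0.053, 0.0303]
tool_rot: [-180.0, -0.0, 178.8]
force: [0.6, 0.4, -0.5]
grip_width: 0.0518
```

```bash
python3 -c "
from h import *
look()"
```

```text
px [126. 168.] [73. 12.] w [ 0.5385 -0.0173] y [-0.023 -0.018 -0.017 -0.011]
px [255. 162.] [66. 85.] w [0.5369 0.0536] y [0.035 0.037 0.071 0.072]
[0.581  0.0523 0.0302] [-0.3 -0.1  0.3]
```

Between these readings B jumped about 8 mm ahead of the pushing finger: its offset from the TCP fell from 9.4 to 1.3 mm, and its image width shrank. That is the drop onto the flat, at about 60 mm of travel. I'll confirm it sits still and resists with a gentle touch.

Emit:
{"name": "send_rows", "arguments": {
  "series": [
    {"travel": [0,-0.3,0],"dr": [0,0,0],"claw": 5.2},
    {"travel": [0,-0.6,0],"dr": [0,0,0],"claw": 5.2},
    {"travel": [0,-0.8,0],"dr": [0,0,0],"claw": 5.2},
    {"travel": [0,-0.9,0],"dr": [0,0,0],"claw": 5.2}
  ]
}}

```text
time_s: 11.67
tool_pos: [0.5811, 0.0475, 0.0306]
tool_rot: [179.8, 0.0, 178.9]
force: [-0.4, 7.9, 1.8]
grip_width: 0.0521
```

```bash
python3 -c "
from h import *
look()
o=env.get_obs();print(o['wrist_torque'],o['effort'].round(2))"
```

```text
px [130. 167.] [74. 21.] w [ 0.5384 -0.0204] y [-0.029 -0.023 -0.017 -0.012]
px [270. 161.] [65. 86.] w [0.5369 0.0559] y [0.037 0.039 0.073 0.074]
[0.5811 0.0475 0.0306] [0.2 5.6 0.8]
[1.29109395 0.06765203 0.06079117] [ 3.290e+00 -4.025e+01  1.025e+01 -2.476e+01  1.630e+00 -2.200e-01
 -3.000e-02]
```

It sticks at 6–8 N, so B is the flat one. I'll back off, centre and grip.

Emit:
{"name": "send_rows", "arguments": {
  "series": [
    {"travel": [0,1.1,0],"dr": [0,0,0],"claw": 5.2},
    {"travel": [0,1.2,0.2],"dr": [0,0,0],"claw": 5.2},
    {"travel": [0,1.2,0.4],"dr": [0,0,0],"claw": 5.2},
    {"travel": [0,1.2,0.4],"dr": [0,0,0],"claw": 5.2},
    {"travel": [0,1.2,0.4],"dr": [0,0,0],"claw": 3},
    {"travel": [0,1.2,0.4],"dr": [0,0,0],"claw": 3},
    {"travel": [0,1.2,0.4],"dr": [0,0,0],"claw": 3},
    {"travel": [0,1.2,0.4],"dr": [0,0,0],"claw": 3},
    {"travel": [0,1.2,0.4],"dr": [0,0,0],"claw": 3},
    {"travel": [0,1.2,0.4],"dr": [0,0,0],"claw": 3}
  ],
  "grip_force": 30
}}

```text
time_s: 12.55
tool_pos: [0.5813, 0.0562, 0.0264]
tool_rot: [-180.0, 0.0, 178.8]
force: [-0.1, -1.5, 0.2]
grip_width: 0.0352
```

Emit:
{"name": "send_rows", "arguments": {
  "series": [
    {"travel": [0,0,-0.5],"dr": [0,0,0],"claw": 3},
    {"travel": [0,0,-1.5],"dr": [0,0,0],"claw": 3},
    {"travel": [0,0,-3],"dr": [0,0,0],"claw": 3},
    {"travel": [0,0,-5.5],"dr": [0,0,0],"claw": 3},
    {"travel": [0,0,-8.5],"dr": [0,0,0],"claw": 3},
    {"travel": [0,0,-12],"dr": [0,0,0],"claw": 3},
    {"travel": [0,0,-12],"dr": [0,0,0],"claw": 3},
    {"travel": [0,0,-12],"dr": [0,0,0],"claw": 3}
  ]
}}

```text
time_s: 13.22
tool_pos: [0.5825, 0.0571, 0.1485]
tool_rot: [179.9, 0.2, 178.8]
force: [0.4, -0.0, -7.9]
grip_width: 0.0349
```

```bash
python3 -c "
from h import *
o=env.get_obs();print(o['tool_pos'],o['tool_rot'],o['force'],o['grip_width'])
go([.488,.402,.14],[180,0,178])
look(z=.13,name='pics/w7.png')"
```

```text
[0.58246387 0.05709011 0.1484799 ] [179.89409811   0.22789885 178.80501598] [ 0.43309098 -0.04453315 -7.93974415] 0.034946741585139864
travel cm [10.17 34.28  0.87] dr [0.11 0.23 0.81]
px [158. 164.] [84. 38.] w [ 0.5427 -0.0045] y [-0.018 -0.015  0.007  0.008]
px [393. 163.] [40. 87.] w [0.545  0.1456] y [0.132 0.132 0.158 0.16 ]
px [254. 161.] [66. 86.] w [0.5425 0.0569] y [0.035 0.037 0.078 0.078]
[0.5807 0.0571 0.1462] [-0.5  0.5 -7.8]
```

Emit:
{"name": "send_rows", "arguments": {
  "series": [
    {"travel": [1,2,0],"dr": [0,0,0.8],"claw": 3},
    {"travel": [2,5.5,0],"dr": [0,0,0.8],"claw": 3},
    {"travel": [3,9,0],"dr": [0,0,0.8],"claw": 3},
    {"travel": [4,12.5,0],"dr": [0,0,0.8],"claw": 3},
    {"travel": [5,16,0],"dr": [0,0,0.8],"claw": 3},
    {"travel": [6,19.5,0],"dr": [0,0,0.8],"claw": 3},
    {"travel": [7,23,0],"dr": [0,0,0.8],"claw": 3},
    {"travel": [8,26.5,0],"dr": [0,0,0.8],"claw": 3},
    {"travel": [9,30,0],"dr": [0,0,0.8],"claw": 3},
    {"travel": [9.8,33,0],"dr": [0,0,0.8],"claw": 3},
    {"travel": [10,34.5,0],"dr": [0,0,0.8],"claw": 3},
    {"travel": [10,34.5,0],"dr": [0,0,0.8],"claw": 3}
  ]
}}

```text
time_s: 14.27
tool_pos: [0.4838, 0.4091, 0.143]
tool_rot: [-180.0, -0.3, 178.5]
force: [0.3, 0.7, -7.0]
grip_width: 0.0353
```

```bash
python3 -c "
from h import *
c=env.calibration('wrist')
o=env.get_obs();print(o['tool_pos'],o['tool_rot'],o['force'],o['grip_width'])
cv2.imwrite('pics/w8.png',env.read_camera('wrist'))
go([.488,.402,.016],[180,0,178])"
```

```text
[0.48381899 0.40913884 0.14296652] [-179.95712593   -0.27676943  178.47052671] [ 0.33987499  0.69011493 -7.04879818] 0.03525796987865826
travel cm [-0.31 -0.31 12.72] dr [-0.19 -0.22  0.28]
```

View pics/w8.png

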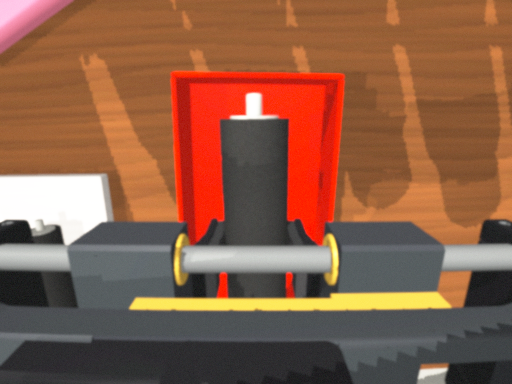

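The held roller, with its journal at (254,105), is centred over the bin (rim x 172 to 343). Lowering.

Emit:
{"name": "send_rows", "arguments": {
  "series": [
    {"travel": [-0.3,-0.4,2],"dr": [0,0,0],"claw": 3},
    {"travel": [-0.3,-0.4,5],"dr": [0,0,0],"claw": 3},
    {"travel": [-0.3,-0.4,8],"dr": [0,0,0],"claw": 3},
    {"travel": [-0.3,-0.4,10.5],"dr": [0,0,0],"claw": 3},
    {"travel": [-0.3,-0.4,11.8],"dr": [0,0,0],"claw": 3},
    {"travel": [-0.3,-0.4,12.4],"dr": [0,0,0],"claw": 3},
    {"travel": [-0.3,-0.4,12.6],"dr": [0,0,0],"claw": 3},
    {"travel": [-0.3,-0.4,12.6],"dr": [0,0,0],"claw": 3}
  ]
}}

```text
time_s: 14.98
tool_pos: [0.4921, 0.3994, 0.0208]
tool_rot: [180.0, 0.0, 178.0]
force: [0.8, 0.0, -5.8]
grip_width: 0.0348
```

Emit:
{"name": "send_rows", "arguments": {
  "series": [
    {"travel": [0,0,0.2],"dr": [0,0,0],"claw": 3},
    {"travel": [0,0,0.4],"dr": [0,0,0],"claw": 3},
    {"travel": [0,0,0.4],"dr": [0,0,0],"claw": 3}
  ]
}}

```text
time_s: 15.23
tool_pos: [0.4918, 0.4002, 0.0173]
tool_rot: [179.9, 0.1, 178.0]
force: [-0.0, -0.7, -6.3]
grip_width: 0.0355
```

Emit:
{"name": "send_rows", "arguments": {
  "series": [
    {"travel": [0,0,0.1],"dr": [0,0,0],"claw": 3},
    {"travel": [0,0,0.2],"dr": [0,0,0],"claw": 3}
  ]
}}

```text
time_s: 15.4
tool_pos: [0.4916, 0.4, 0.0149]
tool_rot: [180.0, 0.0, 178.0]
force: [-0.2, -1.2, -7.0]
grip_width: 0.0349
```

Emit:
{"name": "send_rows", "arguments": {
  "series": [
    {"travel": [0,0,0.15],"dr": [0,0,0],"claw": 3},
    {"travel": [0,0,0.3],"dr": [0,0,0],"claw": 3},
    {"travel": [0,0,0.3],"dr": [0,0,0],"claw": 3}
  ]
}}

```text
time_s: 15.65
tool_pos: [0.4911, 0.3995, 0.0109]
tool_rot: [-180.0, -0.0, 178.0]
force: [0.5, 0.2, -6.8]
grip_width: 0.0353
```

Emit:
{"name": "send_rows", "arguments": {
  "series": [
    {"travel": [0,0,0.1],"dr": [0,0,0],"claw": 3.6},
    {"travel": [0,0,0.1],"dr": [0,0,0],"claw": 3.8},
    {"travel": [0,0,0.1],"dr": [0,0,0],"claw": 4.4},
    {"travel": [0,0,0.1],"dr": [0,0,0],"claw": 5.2},
    {"travel": [0,0,0.1],"dr": [0,0,0],"claw": 5.2},
    {"travel": [0,0,-1],"dr": [0,0,0],"claw": 5.2},
    {"travel": [0,0,-3],"dr": [0,0,0],"claw": 5.2},
    {"travel": [0,0,-7],"dr": [0,0,0],"claw": 5.2},
    {"travel": [0,0,-11],"dr": [0,0,0],"claw": 5.2},
    {"travel": [0,0,-14],"dr": [0,0,0],"claw": 5.2},
    {"travel": [0,0,-14],"dr": [0,0,0],"claw": 5.2}
  ]
}}

```text
time_s: 16.57
tool_pos: [0.4954, 0.4023, 0.1607]
tool_rot: [179.4, 0.6, 178.0]
force: [0.5, 0.7, 0.1]
grip_width: 0.0524
```

```bash
python3 -c "
from h import *
o=env.get_obs();print(o['tool_pos'],o['tool_rot'],o['force'],o['grip_width'])
c=env.calibration('wrist')
look(z=.03,name='pics/w9.png')
go([.587,-.037,.15],[180,0,178.9])"
```

```text
[0.49536964 0.40233951 0.16066884] [179.40237749   0.55386453 177.97139168] [0.52574788 0.72937696 0.12841397] 0.05243660914306079
px [250. 158.] [92. 31.] w [0.4723 0.3993] y [0.381 0.386 0.414 0.416]
[0.494  0.4014 0.1572] [-0.5 -0.  -0. ]
travel cm [-10.83 -43.49   0.48] dr [ 0.41  0.38 -0.91]
```

Roller B lies in the bin (blob centred at y 0.399). Next, roller A.

Emit:
{"name": "send_rows", "arguments": {
  "series": [
    {"travel": [-10.8,-43.1,0.5],"dr": [0,0,-0.9],"claw": 6},
    {"travel": [-10.8,-43.1,0.5],"dr": [0,0,-0.9],"claw": 6},
    {"travel": [-10.8,-43.1,0.5],"dr": [0,0,-0.9],"claw": 6},
    {"travel": [-10.8,-43.1,0.5],"dr": [0,0,-0.9],"claw": 6},
    {"travel": [-10.8,-43.1,0.5],"dr": [0,0,-0.9],"claw": 6},
    {"travel": [-10.8,-43.1,0.5],"dr": [0,0,-0.9],"claw": 6},
    {"travel": [-10.8,-43.1,0.5],"dr": [0,0,-0.9],"claw": 6},
    {"travel": [-10.8,-43.1,0.5],"dr": [0,0,-0.9],"claw": 6},
    {"travel": [-10.8,-43.1,0.5],"dr": [0,0,-0.9],"claw": 6},
    {"travel": [-10.8,-43.1,0.5],"dr": [0,0,-0.9],"claw": 6},
    {"travel": [-10.8,-43.1,0.5],"dr": [0,0,-0.9],"claw": 6},
    {"travel": [-10.8,-43.1,0.5],"dr": [0,0,-0.9],"claw": 6}
  ]
}}

```text
time_s: 17.62
tool_pos: [0.5839, -0.0441, 0.1465]
tool_rot: [-179.7, 0.0, 178.3]
force: [-0.8, 0.0, 1.4]
grip_width: 0.06
```

```bash
python3 -c "
from h import *
look(z=.040)
o=env.get_obs();print(o['joint_velocities'].round(1))
go([.587,-.033,.03],[180,0,178.9])"
```

```text
px [265. 161.] [86. 37.] w [ 0.5591 -0.0347] y [-0.052 -0.051 -0.018 -0.017]
[ 0.5837 -0.0398  0.1461] [-0.3  1.4 -0.1]
[-3.  -0.2 -4.   0.4 -1.7  0.4 -1.3]
travel cm [-0.31  0.71 11.61] dr [-0.11 -0.03 -0.44]
```

Emit:
{"name": "send_rows", "arguments": {
  "series": [
    {"travel": [0,0,0],"dr": [0,0,0],"claw": 6},
    {"travel": [0,0,3],"dr": [0,0,0],"claw": 6},
    {"travel": [0,0,6],"dr": [0,0,0],"claw": 6},
    {"travel": [0,0,9],"dr": [0,0,0],"claw": 6},
    {"travel": [0,0,11],"dr": [0,0,0],"claw": 6},
    {"travel": [0,0,11.5],"dr": [0,0,0],"claw": 6},
    {"travel": [0,0,11.7],"dr": [0,0,0],"claw": 6},
    {"travel": [0,0,11.7],"dr": [0,0,0],"claw": 6}
  ]
}}

```text
time_s: 18.33
tool_pos: [0.5846, -0.0335, 0.0297]
tool_rot: [180.0, 0.0, 179.0]
force: [0.4, -0.2, -0.6]
grip_width: 0.06
```

```bash
python3 -c "
from h import *
look(z=.038)"
```

```text
px [251. 162.] [66. 84.] w [ 0.5406 -0.0353] y [-0.054 -0.052 -0.018 -0.017]
[ 0.5853 -0.0339  0.0305] [-0.4  0.4 -0.7]
```

Emit:
{"name": "send_rows", "arguments": {
  "series": [
    {"travel": [0,-0.1,0.05],"dr": [0,0,0],"claw": 4.5},
    {"travel": [0,-0.1,0.05],"dr": [0,0,0],"claw": 3},
    {"travel": [0,-0.1,0.05],"dr": [0,0,0],"claw": 3},
    {"travel": [0,-0.1,0.05],"dr": [0,0,0],"claw": 3},
    {"travel": [0,-0.1,0.05],"dr": [0,0,0],"claw": 3},
    {"travel": [0,-0.1,0.05],"dr": [0,0,0],"claw": 3},
    {"travel": [0,-0.1,0.05],"dr": [0,0,0],"claw": 3}
  ],
  "grip_force": 30
}}

```text
time_s: 18.97
tool_pos: [0.5845, -0.0358, 0.0293]
tool_rot: [180.0, 0.0, 178.9]
force: [-1.1, -0.2, 2.4]
grip_width: 0.0347
```

Emit:
{"name": "send_rows", "arguments": {
  "series": [
    {"travel": [0,0,-0.5],"dr": [0,0,0],"claw": 3},
    {"travel": [0,0,-1.5],"dr": [0,0,0],"claw": 3},
    {"travel": [0,0,-3],"dr": [0,0,0],"claw": 3},
    {"travel": [0,0,-6],"dr": [0,0,0],"claw": 3},
    {"travel": [0,0,-9],"dr": [0,0,0],"claw": 3},
    {"travel": [0,0,-12],"dr": [0,0,0],"claw": 3},
    {"travel": [0,0,-15],"dr": [0,0,0],"claw": 3},
    {"travel": [0,0,-17],"dr": [0,0,0],"claw": 3},
    {"travel": [0,0,-17],"dr": [0,0,0],"claw": 3},
    {"travel": [0,0,-17],"dr": [0,0,0],"claw": 3}
  ]
}}

```text
time_s: 19.8
tool_pos: [0.5841, -0.0359, 0.1989]
tool_rot: [180.0, 0.0, 178.9]
force: [-0.4, 0.8, -8.1]
grip_width: 0.0351
```

```bash
python3 -c "
from h import *
o=env.get_obs();print(o['tool_pos'],o['tool_rot'],o['force'],o['grip_width'])
from scipy.spatial.transform import Rotation as R
Rt=R.from_euler('xyz',[180,0,186.45],degrees=True)
for s in(15,-15):
    B=Rt*R.from_rotvec([s,0,0],degrees=True); print(s,'approach dir z',B.apply([0,0,1]).round(3))
B=Rt*R.from_rotvec([15,0,0],degrees=True)
# axis point is 8.5mm behind TCP along tool z
go(np.array([.5643,-.3145,.145])+B.apply([0,0,.0085]),B.as_euler('xyz',degrees=True))
look(z=.2,name='pics/w10.png')"
```

```text
[ 0.5841165  -0.03585111  0.19894143] [1.79968315e+02 4.18997421e-02 1.78895301e+02] [-0.35910452  0.83819317 -8.08445247] 0.035062664542120016
15 approach dir z [ 0.029 -0.257 -0.966]
-15 approach dir z [-0.029  0.257 -0.966]
travel cm [  1.42 -28.12   6.2 ] dr [15.01 -0.95 -7.52]
px [136. 168.] [75. 11.] w [ 0.543  -0.1036] y [-0.109 -0.104 -0.103 -0.098]
px [255. 162.] [66. 84.] w [ 0.5414 -0.0354] y [-0.055 -0.053 -0.017 -0.017]
[ 0.583  -0.0356  0.1973] [-0.4  0.3 -8.1]
```

Emit:
{"name": "send_rows", "arguments": {
  "series": [
    {"travel": [0.2,-3,0],"dr": [3,-0.2,-1.5],"claw": 3},
    {"travel": [0.4,-6.5,0],"dr": [6,-0.4,-3],"claw": 3},
    {"travel": [0.6,-10,0.5],"dr": [9,-0.6,-4.5],"claw": 3},
    {"travel": [0.8,-13.5,1],"dr": [12,-0.8,-6],"claw": 3},
    {"travel": [1,-17,1.5],"dr": [15,-0.95,-7.5],"claw": 3},
    {"travel": [1.2,-20.5,2],"dr": [15,-0.95,-7.5],"claw": 3},
    {"travel": [1.4,-24,3],"dr": [15,-0.95,-7.5],"claw": 3},
    {"travel": [1.4,-27,4],"dr": [15,-0.95,-7.5],"claw": 3},
    {"travel": [1.4,-28.1,5],"dr": [15,-0.95,-7.5],"claw": 3},
    {"travel": [1.4,-28.1,6.1],"dr": [15,-0.95,-7.5],"claw": 3},
    {"travel": [1.4,-28.1,6.1],"dr": [15,-0.95,-7.5],"claw": 3},
    {"travel": [1.4,-28.1,6.1],"dr": [15,-0.95,-7.5],"claw": 3}
  ]
}}

```text
time_s: 20.85
tool_pos: [0.5634, -0.3142, 0.1348]
tool_rot: [-165.2, -0.3, -173.5]
force: [0.8, 0.3, -7.4]
grip_width: 0.0355
```

```bash
python3 -c "
from h import *
c=env.calibration('wrist');im=env.read_camera('wrist');np.save('w11c.npy',c,allow_pickle=True)
o=env.get_obs();print(o['tool_pos'],o['tool_rot'],o['force'],o['joint_velocities'].round(1))
cv2.imwrite('pics/w11.png',im)
cv2.imwrite('pics/w11z.png',cv2.resize(im[20:260,90:420],None,fx=2.4,fy=2.4,interpolation=cv2.INTER_CUBIC))"
```

```text
[ 0.5646648  -0.31427492  0.13618238] [-1.65102701e+02 -1.71358441e-01 -1.73447637e+02] [ 3.92508981e-03  2.38988402e-01 -6.36300989e+00] [-0.5 -1.1  0.4 -1.5  0.5 -0.3  0.1]
```

View pics/w11z.png

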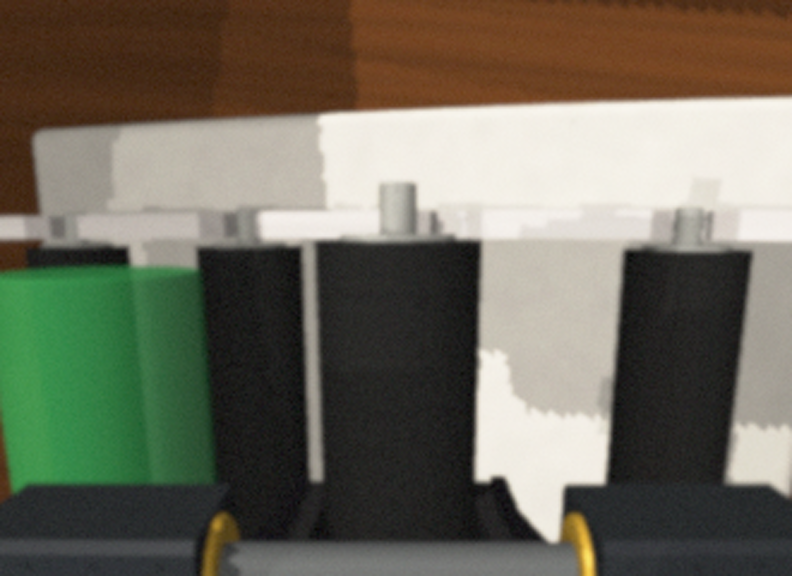

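The held roller's near sleeve end is at crop (398,240). The near empty slot shows just right of its journal at (430,222), and the fitted sleeve ends are at (250,248) and (688,250). I'll compute the remaining offsets in the machine frame.

```bash
python3 -c "
from h import *
c=np.load('w11c.npy',allow_pickle=True).item()
px=lambda u,v:[90+u/2.4,20+v/2.4]
y=np.radians(6.45);ex=np.array([np.cos(y),np.sin(y)]);ey=np.array([-ex[1],ex[0]])
def rep(n,u,v,z):
    w=p2w(c,[px(u,v)],z)[0,:2]; d=w-[.5643,-.3145]; print(n,w.round(4),'frame x,y mm',(d@ex*1e3).round(1),(d@ey*1e3).round(1))
rep('held top edge',398,237,.144+.018);rep('held end',398,240,.144+.010); rep('held tip',397,184,.145)
rep('fitR end',688,247,.07+.016);rep('fitL end',250,245,.07+.016);rep('fitR tip',690,212,.073);rep('slot',432,222,.080)
"
```

```text
held top edge [ 0.4954 -0.3151] frame x,y mm -68.5 7.2
held end [ 0.4963 -0.3171] frame x,y mm -67.8 5.1
held tip [ 0.4854 -0.321 ] frame x,y mm -79.2 2.4
fitR end [ 0.4912 -0.2534] frame x,y mm -65.7 68.9
fitL end [ 0.5068 -0.383 ] frame x,y mm -64.8 -61.6
fitR tip [ 0.4816 -0.2531] frame x,y mm -75.3 70.3
slot [ 0.4933 -0.3264] frame x,y mm -71.9 -3.8
```

```bash
python3 -c "
from h import *
Rt=R.from_euler('xyz',[180,0,186.45],degrees=True);B=Rt*R.from_rotvec([15,0,0],degrees=True)
go(np.array([.5643+.0025,-.3145+.0003,.097])+B.apply([0,0,.0083]),B.as_euler('xyz',degrees=True))
o=env.get_obs();print(o['tool_pos'])"
```

```text
travel cm [-0.23  0.99  4.62] dr [ 0.1  -0.14  0.14]
[ 0.5646648  -0.31427492  0.13618238]
```

Emit:
{"name": "send_rows", "arguments": {
  "series": [
    {"travel": [-0.2,0.3,1],"dr": [0,0,0.1],"claw": 3},
    {"travel": [-0.2,0.6,2.5],"dr": [0,0,0.1],"claw": 3},
    {"travel": [-0.2,0.8,3.8],"dr": [0,0,0.1],"claw": 3},
    {"travel": [-0.2,1,4.5],"dr": [0,0,0.1],"claw": 3},
    {"travel": [-0.2,1,4.6],"dr": [0,0,0.1],"claw": 3},
    {"travel": [-0.2,1,4.6],"dr": [0,0,0.1],"claw": 3},
    {"travel": [-0.2,1,4.6],"dr": [0,0,0.1],"claw": 3}
  ]
}}

```text
time_s: 21.48
tool_pos: [0.5675, -0.3188, 0.0914]
tool_rot: [-164.9, 0.0, -173.6]
force: [0.5, -0.3, -5.8]
grip_width: 0.0356
```

```bash
python3 -c "
from h import *
c=env.calibration('wrist');im=env.read_camera('wrist');np.save('w12c.npy',c,allow_pickle=True)
o=env.get_obs();print(o['tool_pos'],o['tool_rot'],o['force'],o['joint_velocities'].round(1))
cv2.imwrite('pics/w12.png',im)
cv2.imwrite('pics/w12z.png',cv2.resize(im[40:180,170:410],None,fx=3.3,fy=3.3,interpolation=cv2.INTER_CUBIC))"
```

```text
[ 0.56773365 -0.3188829   0.09168717] [-1.64938630e+02  7.01832420e-02 -1.73649205e+02] [-0.50772829  0.59294349 -6.69138199] [-0.1 -0.4  0.1 -0.1 -0.   0.1 -0. ]
```

View pics/w12z.png

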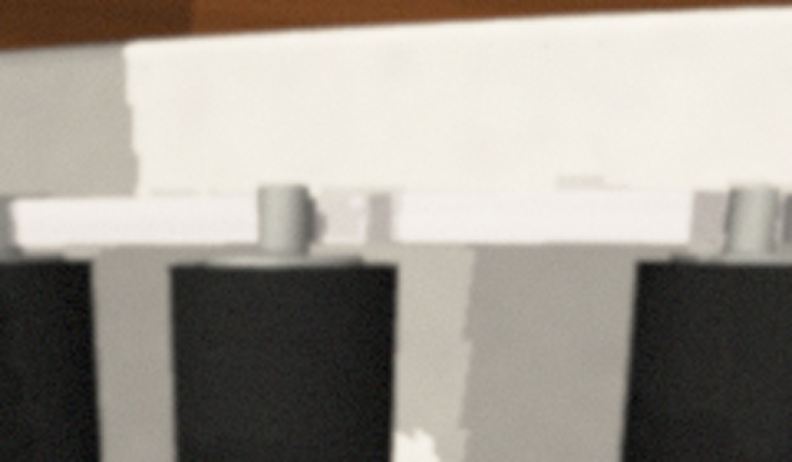

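The view shows the held journal at crop (285,220). The empty slot's right lead-in is at (368–397), and the fitted journals are at (755,220) and about (-10,220). The journal seems left of the slot, so I'll compute it with the calibration.

```bash
python3 -c "
from h import *
c=np.load('w12c.npy',allow_pickle=True).item()
y=np.radians(6.45);ex=np.array([np.cos(y),np.sin(y)]);ey=np.array([-ex[1],ex[0]])
def rep(n,u,v,z):
    w=p2w(c,[[170+u/3.3,40+v/3.3]],z)[0,:2]; d=w-[.5643,-.3145]; print(n,'frame x,y mm',(d@ex*1e3).round(1),(d@ey*1e3).round(1))
rep('held jrnl tip',285,186,.1);rep('held sleeve L',172,262,.1);rep('held sleeve R',397,262,.1);rep('held sleeve end',285,258,.113)
rep('fitR tip',755,188,.072);rep('fitL tip',-12,190,.072)
rep('slot R top edge',397,215,.083);rep('slotR inner',368,215,.077);rep('fit slot L edge',692,215,.083);rep('fitL slot R edge',13,215,.083)
T=c['cam_to_world'];print(T[:3,2].round(3),T[:3,3].round(3))
"
```

```text
held jrnl tip frame x,y mm -75.8 -2.1
held sleeve L frame x,y mm -64.3 -21.1
held sleeve R frame x,y mm -64.5 15.5
held sleeve end frame x,y mm -65.2 1.3
fitR tip frame x,y mm -76.5 70.1
fitL tip frame x,y mm -77.8 -71.0
slot R top edge frame x,y mm -71.8 12.8
slotR inner frame x,y mm -72.0 6.8
fit slot L edge frame x,y mm -71.8 59.3
fitL slot R edge frame x,y mm -72.5 -59.3
[ 0.288 -0.22  -0.932] [ 0.493 -0.285  0.249]
```

```bash
python3 -c "
from h import *
y=np.radians(6.45);ex=np.array([np.cos(y),np.sin(y),0]);ey=np.array([-ex[1],ex[0],0])
o=env.get_obs();A=R.from_euler('xyz',o['tool_rot'],degrees=True)
for d in(0,-.014,-.022,-.029,-.031,-.032): print(d,(A.inv().apply(ey*.0029-ex*.0005+[0,0,d])*100).round(2))
"
```

```text
0 [ 0.05  0.28 -0.08]
-0.014 [0.05 0.64 1.28]
-0.022 [0.05 0.85 2.05]
-0.029 [0.05 1.03 2.72]
-0.031 [0.05 1.09 2.92]
-0.032 [0.05 1.11 3.01]
```

Emit:
{"name": "send_rows", "arguments": {
  "series": [
    {"travel": [0.05,0.28,-0.08],"dr": [0,0,0],"claw": 3},
    {"travel": [0.05,0.28,-0.08],"dr": [0,0,0],"claw": 3},
    {"travel": [0.05,0.28,-0.08],"dr": [0,0,0],"claw": 3},
    {"travel": [0.05,0.46,0.6],"dr": [0,0,0],"claw": 3},
    {"travel": [0.05,0.64,1.28],"dr": [0,0,0],"claw": 3},
    {"travel": [0.05,0.64,1.28],"dr": [0,0,0],"claw": 3},
    {"travel": [0.05,0.64,1.28],"dr": [0,0,0],"claw": 3}
  ]
}}

```text
time_s: 22.12
tool_pos: [0.5654, -0.3154, 0.0756]
tool_rot: [-165.0, -0.1, -173.7]
force: [-0.2, -0.9, -6.9]
grip_width: 0.0351
```

Emit:
{"name": "send_rows", "arguments": {
  "series": [
    {"travel": [0,0.05,0.19],"dr": [0,0,0],"claw": 3},
    {"travel": [0,0.1,0.38],"dr": [0,0,0],"claw": 3},
    {"travel": [0,0.15,0.58],"dr": [0,0,0],"claw": 3},
    {"travel": [0,0.15,0.58],"dr": [0,0,0],"claw": 3}
  ]
}}

```text
time_s: 22.45
tool_pos: [0.566, -0.3157, 0.0703]
tool_rot: [-165.0, -0.0, -173.7]
force: [-0.3, -1.2, -7.4]
grip_width: 0.0355
```

Emit:
{"name": "send_rows", "arguments": {
  "series": [
    {"travel": [0,0.05,0.2],"dr": [0,0,0],"claw": 3},
    {"travel": [0,0.1,0.4],"dr": [0,0,0],"claw": 3},
    {"travel": [0,0.15,0.55],"dr": [0,0,0],"claw": 3},
    {"travel": [0,0.15,0.55],"dr": [0,0,0],"claw": 3}
  ]
}}

```text
time_s: 22.78
tool_pos: [0.566, -0.3155, 0.0646]
tool_rot: [-165.0, -0.0, -173.7]
force: [-0.5, 0.6, -6.3]
grip_width: 0.035
```

Emit:
{"name": "send_rows", "arguments": {
  "series": [
    {"travel": [0,0.03,0.1],"dr": [0,0,0],"claw": 3},
    {"travel": [0,0.05,0.2],"dr": [0,0,0],"claw": 3},
    {"travel": [0,0.05,0.2],"dr": [0,0,0],"claw": 3}
  ]
}}

```text
time_s: 23.03
tool_pos: [0.5662, -0.3158, 0.0628]
tool_rot: [-165.0, -0.0, -173.7]
force: [0.2, -0.6, -8.0]
grip_width: 0.0353
```

Emit:
{"name": "send_rows", "arguments": {
  "series": [
    {"travel": [0,0.03,0.1],"dr": [0,0,0],"claw": 3},
    {"travel": [0,0.03,0.1],"dr": [0,0,0],"claw": 3},
    {"travel": [0,0.03,0.1],"dr": [0,0,0],"claw": 3}
  ]
}}

```text
time_s: 23.28
tool_pos: [0.5662, -0.3157, 0.0619]
tool_rot: [-165.0, -0.0, -173.7]
force: [0.9, -0.0, -6.6]
grip_width: 0.0352
```

Emit:
{"name": "send_rows", "arguments": {
  "series": [
    {"travel": [0,0.02,0.08],"dr": [0,0,0],"claw": 3},
    {"travel": [0,0.02,0.08],"dr": [0,0,0],"claw": 3},
    {"travel": [0,0.02,0.08],"dr": [0,0,0],"claw": 3}
  ]
}}

```text
time_s: 23.53
tool_pos: [0.5664, -0.3159, 0.0616]
tool_rot: [-165.0, 0.0, -173.7]
force: [-1.7, 1.3, -2.7]
grip_width: 0.0352
```

Emit:
{"name": "send_rows", "arguments": {
  "series": [
    {"travel": [0,0.02,0.08],"dr": [0,0,0],"claw": 3.6},
    {"travel": [0,0.02,0.08],"dr": [0,0,0],"claw": 3.8},
    {"travel": [0,0.02,0.08],"dr": [0,0,0],"claw": 4.2},
    {"travel": [0,0.02,0.08],"dr": [0,0,0],"claw": 4.6},
    {"travel": [0,0.02,0.08],"dr": [0,0,0],"claw": 4.6},
    {"travel": [0,0.02,0.08],"dr": [0,0,0],"claw": 4.6}
  ]
}}

```text
time_s: 24.03
tool_pos: [0.5667, -0.3161, 0.0607]
tool_rot: [-164.9, 0.0, -173.6]
force: [-0.5, 0.1, 0.0]
grip_width: 0.0458
```

Emit:
{"name": "send_rows", "arguments": {
  "series": [
    {"travel": [0,0,-0.5],"dr": [0,0,0],"claw": 4.6},
    {"travel": [0,0,-1.5],"dr": [0,0,0],"claw": 4.6},
    {"travel": [0,0,-3],"dr": [0,0,0],"claw": 4.6},
    {"travel": [0,0,-5],"dr": [0,0,0],"claw": 4.6},
    {"travel": [0,0,-7],"dr": [0,0,0],"claw": 4.6},
    {"travel": [0,0,-10],"dr": [0,0,0],"claw": 4.6},
    {"travel": [0,0,-13],"dr": [0,0,0],"claw": 4.6},
    {"travel": [0,0,-16],"dr": [0,0,0],"claw": 4.6},
    {"travel": [0,0,-18],"dr": [0,0,0],"claw": 4.6},
    {"travel": [0,0,-18],"dr": [0,0,0],"claw": 4.6}
  ]
}}

```text
time_s: 24.87
tool_pos: [0.564, -0.2692, 0.24]
tool_rot: [-164.9, 0.5, -173.5]
force: [0.0, -0.2, 1.4]
grip_width: 0.0459
```

```bash
python3 -c "
from h import *
o=env.get_obs();print(o['tool_pos'],o['tool_rot'],o['force'],o['joint_velocities'].round(1))
c=env.calibration('wrist');im=env.read_camera('wrist');t=env.read_camera('top')
y=np.radians(6.45);ex=np.array([np.cos(y),np.sin(y)]);ey=np.array([-ex[1],ex[0]])
P=np.array([[*(np.array([.5643,-.3145])+ex*a+ey*b),.088] for b in(-70,0,70) for a in(-65,65)]) if 0 else None
a=cv2.resize(t[110:220,80:420],None,fx=2.3,fy=2.3,interpolation=cv2.INTER_CUBIC)
b=cv2.resize(im[0:250],(782,382));cv2.imwrite('pics/end.png',np.vstack([a,b[:340]]))
cv2.imwrite('pics/w13.png',im);np.save('w13c.npy',c,allow_pickle=True)"
```

```text
[ 0.56399978 -0.2692336   0.24000504] [-164.89653276    0.50559899 -173.5490229 ] [ 1.08499394e-03 -2.18862362e-01  1.35471460e+00] [ 1.2  2.4 -0.2  3.8 -1.3 -3.1  1. ]
```

View pics/end.png

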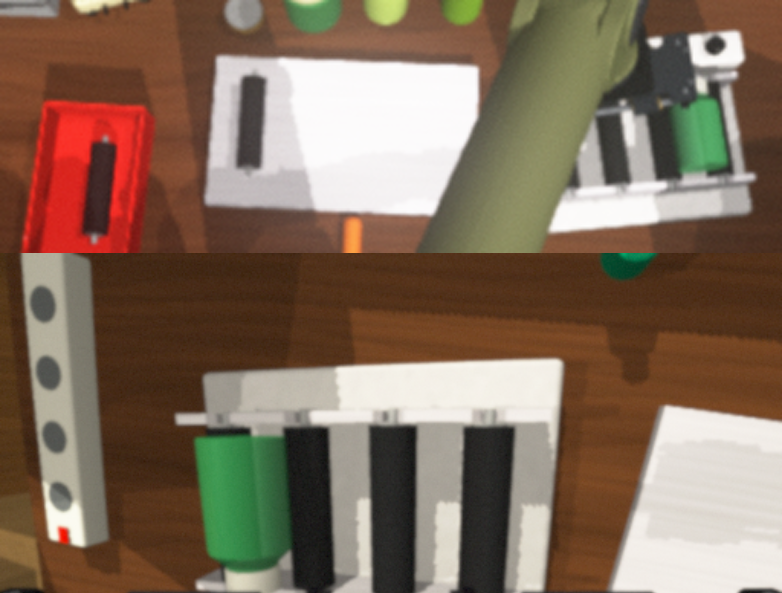

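Top half: the bin holds the flat roller (100,188) and one roller lies on the plate (250,120). Bottom half (wrist): the new roller at (393,500) lies between its neighbours at (310,500) and (488,500), its end level with theirs. I'll do one numeric check, then hand in.

```bash
python3 -c "
from h import *
c=np.load('w13c.npy',allow_pickle=True).item();im=cv2.imread('pics/w13.png')
y=np.radians(6.45);ex=np.array([np.cos(y),np.sin(y)]);ey=np.array([-ex[1],ex[0]])
d=im.max(2)<75;m=np.zeros_like(d);m[112:215,235:345]=d[112:215,235:345]
for q in blobs(m,400):
    w=p2w(c,cv2.boxPoints(q),.074)[:,:2];f=(w-[.5643,-.3145]);f=np.c_[f@ex,f@ey]*1e3
    e=max([f[1]-f[0],f[2]-f[1]],key=np.linalg.norm);print('frame x near',f[:,0].min().round(1),'y mid',f[:,1].mean().round(1),'width',np.sort(q[1])[0].round(1),'ang',np.degrees(np.arctan2(e[1],e[0])).round(1))
o=env.get_obs();print(o['joint_velocities'].round(1),o['force'].round(1),o['time_s'])
"
```

```text
frame x near -64.9 y mid 71.1 width 32.1 ang 179.8
frame x near -64.3 y mid 1.3 width 30.0 ang 0.8
[ 0.7  1.7 -0.3  2.4 -0.3 -0.2  0.2] [ 0.2 -0.7 -0.2] 24.9667
```

Emit:
{"name": "send_rows", "arguments": {
  "series": [
    {"travel": [0,0,0],"dr": [0,0,0],"claw": 4.6},
    {"travel": [0,0,0],"dr": [0,0,0],"claw": 4.6},
    {"travel": [0,0,0],"dr": [0,0,0],"claw": 4.6}
  ]
}}

```text
time_s: 25.22
tool_pos: [0.5603, -0.2696, 0.233]
tool_rot: [-165.0, -0.1, -173.7]
force: [0.5, -0.2, 0.4]
grip_width: 0.0461
```

The new roller sits about 70 mm from its neighbour, in line within about 1°, with its end level within 0.6 mm. Handing in.

```bash
python3 -c "
from cell import env
print(env.sign_off())"
```

```text
the job is handed in; nothing more can be done
None
```

I handed the job in at about 25 s: the flat roller is in the scrap bin, a true one is home in the bottle roller, and the other is still on the plate.

- **Finding the flat:** The front roller (start y +0.037 m) rolled freely for about 69 mm at 1 N or so. I stopped it there, short of a full turn. The middle one (start y +0.113 m) dropped ahead of the finger at about 60 mm of travel, then stuck at 6–8 N. I did not push it on, and laid it in the bin. I took the third as true by elimination and never rolled it.
- **Fitting:** The front roller went into the empty place with the hand tilted 15° to clear the bottle. No side force showed on the way down. The hand's load eased from about 7 N to 3 N as the journals touched the slot floors, and I released there.
- **Last checks:** In the wrist picture the fitted roller is about 70 mm from its +y neighbour (1.3 mm off my estimate of the place, 71.1 for the neighbour). It is in line within about 1°, and its end is level within 0.6 mm. The top picture shows one roller in the bin and one on the plate. The arm touches nothing.
- **Not fully checked:** No picture measured the fitted roller's seated height; that rests on the measured contact height, axis about 70 mm. In my last picture the arm hid part of the bottle roller from the top camera. I did not re-measure the other objects on the table, though no unexpected force showed on any move.

I viewed 12 pictures, two past the budget of 10.

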